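# Flip a face-down test cassette onto the reader's shelf

## Task

The wide test cassette lies face down on the bench in front of the card reader. Push it against the edge of the reader's low shelf until it tips up and flips over onto the shelf, windows up, then push it fully home, flat and square against the stop wall at the back of the shelf. Work with the fingers only: do not pick the cassette up, leave everything else on the bench where it is, and finish with the hand clear.

Things in the scene. Friction and masses are not known exactly. Their poses are not given: they have to be found in the camera images.
- cassette: Wide flat white test cassette, 80 mm long (x), 60 wide (y), 8 thick (z), square edges, 30 to 65 g. Starts flat, face down on the bench before the reader's shelf, z up, its x within 15 degrees of the reader's x. The face with five windows is its -z side: face up means z points down. Origin: centre of the windowed face. It can stand on its own on its 8 mm end face.
- cassette_lead (a point): Middle of the cassette's leading end face (40 mm from its middle along its +x), at half thickness. This end starts nearest the shelf; after the flip it is the end farthest from the reader's stop wall.
- cassette_tail (a point): Middle of the cassette's trailing end face (40 mm from its middle along its -x), at half thickness; this end starts nearest the robot.
- reader: Fixed card reader: grey shelf, its low upright square step facing the robot, before a white housing. Origin: foot of the step, mid-width, on the bench; x points from step to housing, y along the step, z up. Shelf: x 0 to 105 mm, y -65 to +65 mm, top 12 mm above the bench, sides open. The cassette, pressed to the step and raised at its trailing end, pivots there and falls over onto the shelf.
- reader_stop (a point): Foot of the stop wall at the back of the shelf, mid-width, on the shelf's top (105 mm along the reader's x, 12 mm up). The wall is the upright front of the housing, which runs 130 mm further back, 160 mm wide, 45 mm tall above the bench.
- tube_rack: White rack of capped sample tubes, 50 x 130 mm, 100 mm tall; a loose bystander, not to be disturbed. Origin: centre of its underside.
- specimen_cup: Open white cup, 64 mm across, 65 mm tall; a loose bystander, not to be disturbed. Origin: centre of its underside.
- reagent_bottle: White bottle, 48 mm across, 95 mm tall; a loose bystander, not to be disturbed. Origin: centre of its underside.
- buffer_jar: Amber jar, 40 mm across, 40 mm tall; a loose bystander, not to be disturbed. Origin: centre of its underside.
- single_test: Narrow single-test cassette, 70 x 21 x 5 mm, lying face up; a loose bystander, not to be disturbed. Origin: centre of its underside.
- marker: Black marker pen lying flat, 130 mm long, 12 mm wide; a loose bystander, not to be disturbed. Origin: centre of its underside.
- strip_box: Cardboard box, 90 x 60 x 30 mm; a loose bystander, not to be disturbed. Origin: centre of its underside.
Mind the look-alikes: they are no part of the job. What is meant by the cassette is not pink or red, and is the smaller of those in its own colour.

How it is judged:
By the outcome, as a careful person would: the job done as asked, in the order asked, and still so for the second after the job is handed in, with the robot touching nothing.
It also fails if it takes over 61 s, if anything falls off the work surface, if the arm or the gripper's body presses on something with over 40 N, if the wrist force passes 120 N, or if a joint passes its speed limit or range.

## Robot

A 6-joint arm with a two-finger parallel gripper is mounted at the origin on the work surface. World frame = base frame: x ahead of the robot, y to its left, z up, the work surface at z = 0. Lengths are in m, angles in rad, forces in N, time in s.
With the tool pointing down it reaches from about 0.275 to 0.75 m from the base axis. Payload 10.2 kg.
Tool frame: the origin (TCP) lies on the front face of the gripper's body, between the roots of the fingers; the fingertips stand 64 mm ahead of it and the grasp point (between the pads) lies 45 mm ahead of it (r.tcp_to_tips is the distance from the TCP to the fingertips, in m); z points along the fingers, y is the direction in which the jaws open and shut (so a half turn about z gives the same grasp; the last joint's range is limited). The gripper opens to 88 mm and grips with 3 to 60 N. Pads are 18 mm wide; open, the fingers measure 123 mm over their backs; the gripper's body (75 mm by 187 mm) begins 45 mm behind the grasp point.
Start: joints at [-1.511, 0.313, 1.498, -0, 1.331, -0.223], TCP at [0.146, -0.504, 0.303] pointing down, gripper open.
Joint ranges: [-2.94, 2.94], [-0.97, 2.17], [0.19, 2.56], [-1.23, 4.37], [0.02, 3.11], [-2.88, 2.88]. Speed limits (rad/s): [2.39, 2.39, 3.01, 3.14, 3.14, 3.14].

## Interface

Orientations are given as [roll, pitch, yaw] about the fixed x, y, z axes, in that order (R = Rz(yaw) Ry(pitch) Rx(roll)).
In Python, from workcell import r gives the robot as it stands.
- The arm moves only by the tool play_rows, never from a script. Its argument "increments" is a list of rows, each a list of 7 numbers: the shift along the tool's x, y, z in m, then the turn, a rotation vector about the tool's x, y, z in degrees, then the opening, from 0 (shut) to 1 (fully open). A call has 1 to 10 rows; each row is the pose to reach, as a shift and turn from the pose commanded when the call began, along the tool's axes at that moment; what a row does not reach only later rows make up. A row lasts 1/8 s, in which the tool goes at most 62.5 mm and 10.7 degrees, less where a joint would pass 70% of its speed; a pose out of reach is approached as far as the arm can. A call with a gripper value outside its range is refused whole. The fingers move at their own pace and stop on an object; "squeeze" is the grip in N (left out, the last holds). Time passes only in rows, so rows that repeat a pose let the fingers close. It gives the time, the measured TCP pose, the force and the opening at its end, in the units of the state.
- r.get_state(): the state, without advancing time (a new reading comes with each control period).
- r.camera(name): name is "scene" or "side" or "wrist"; returns a dict with "frame" (480x640x3 uint8, red, green, blue), "fov_y" (degrees; the focal length in pixels is half the picture's height over the tangent of half this angle, whatever the lens; pixels are square), "cx", "cy" (the principal point, pixels), "origin" and "rotation" of the camera in the world; the wrist camera has in their place "tool_from_camera" (4x4, takes a point from camera to tool coordinates, whose origin is the TCP and whose axes are the flange's). Camera axes: x right, y up, looking along -z (the intrinsics and any distortion apply to the point x, -y, -z); pixel columns grow to the right and rows downward; lengths in m; the calibration is good to about 2 mm. A picture is of the moment at which its call begins: read the wrist's pose just before it. There is no depth.
- r.job_done(): hands the job in, once; it reports no verdict.
Trained networks look in the newest picture that a camera, given by its name, has taken for a name from the list of things; names that differ only in an ending like _2 or _b are one class to them, and where a whole thing is asked for, a point or a joint stands for the part that bears it (a point fixed in the world has none). Each returns a list of dicts, best first, with "p" (0 to 1); they miss things now and then, are a little off and sometimes report something else, mostly with a low value. They report only what shows in the picture. A call takes as long as a camera call. They do not tell look-alikes from the thing itself.
- r.silhouettes(camera, thing): "pixels" (480x640 bool, what is visible of it) and "bbox" ([left, top, right, bottom] in pixels, round what is visible of it).
The state is a dict: "time_s": time; "joints": joint angles; "joint_vel": joint speeds; "effort": joint torques, N m; "position": TCP position; "tool_rot": TCP orientation; "contact_force": force on the tool from outside, world axes, zero at the start; "ft_torque": the same for the moment, N m; "width": finger opening in m.
Only numpy, scipy, OpenCV 4.12 (cv2) and the standard library are available. Lean on these libraries where they do the work, as an engineer would, in place of code of your own. Each camera call takes 0.05 s, during which the arm holds its last target.

## Working session

There is one attempt and no reset: what is moved stays moved. The work goes in short steps, Python scripts to look and compute and a tool call to move; the robot and the scene stay as the last step left them, time stands still between calls to the robot, and variables do not carry over. Pictures are saved under pics/ and viewed, and the job is handed in when it is done.

Besides the shell and the picture viewer there is one more tool, called after "Request:" as name([rows], argument=value, ...), one row to a line, values as JSON. play_rows: Moves the arm, as the interface text tells. Its arguments: {"type":"object","properties":{"increments":{"type":"array","items":{"type":"array","items":{"type":"number"}}},"squeeze":{"type":"number"}},"required":["increments"]}

```bash
mkdir -p pics; ls; python3 - <<'E'
from workcell import r
import cv2
s=r.get_state();print(s)
for n in("scene","side","wrist"):
    c=r.camera(n);cv2.imwrite(f"pics/{n}0.png",c["frame"][...,::-1]);print(n,{k:v for k,v in c.items() if k!="frame"})
E
```

```text
pics
{'time_s': 0.0, 'joints': array([-1.51138026e+00,  3.13409848e-01,  1.49843366e+00,  5.41913559e-06,
        1.33102523e+00, -2.23407656e-01]), 'joint_vel': array([-0.00092622,  0.00068449, -0.00061406, -0.00065923,  0.00087304,
        0.00147085]), 'effort': array([-1.54845533e-03, -4.02212262e+01, -2.52268052e+01,  6.93367654e-02,
        3.52494931e-02, -8.77323532e-05]), 'position': array([ 0.14648567, -0.50396851,  0.30218286]), 'tool_rot': array([-3.14034945e+00, -2.87853230e-04,  2.82822257e-01]), 'contact_force': array([0.70550009, 0.52196402, 0.21064699]), 'ft_torque': array([0.07897364, 0.00672418, 0.02737673]), 'width': 0.08818977775421308}
scene {'fov_y': 49.82278072252942, 'cx': 329.0519644643332, 'cy': 233.81916825217462, 'origin': array([1.29435268, 0.17579926, 0.59689412]), 'rotation': array([ 0.94237868, -0.00268479,  1.74811319])}
side {'fov_y': 56.1314938028732, 'cx': 319.2260472325046, 'cy': 235.38910290328613, 'origin': array([ 0.49745489, -0.58935467,  0.61359014]), 'rotation': array([ 0.82856704,  0.00218728, -0.07935795])}
wrist {'fov_y': 62.9816554601163, 'cx': 315.0611239776452, 'cy': 240.35107447185374, 'tool_from_camera': array([[-5.11392185e-04,  9.53884674e-01,  3.00172895e-01,
         7.80973629e-02],
       [ 9.99999407e-01,  7.76483564e-04, -7.63839419e-04,
         3.15478437e-04],
       [-9.61694034e-04,  3.00172326e-01, -9.53884505e-01,
        -8.23512405e-02],
       [ 0.00000000e+00,  0.00000000e+00,  0.00000000e+00,
         1.00000000e+00]])}
```

View pics/scene0.png

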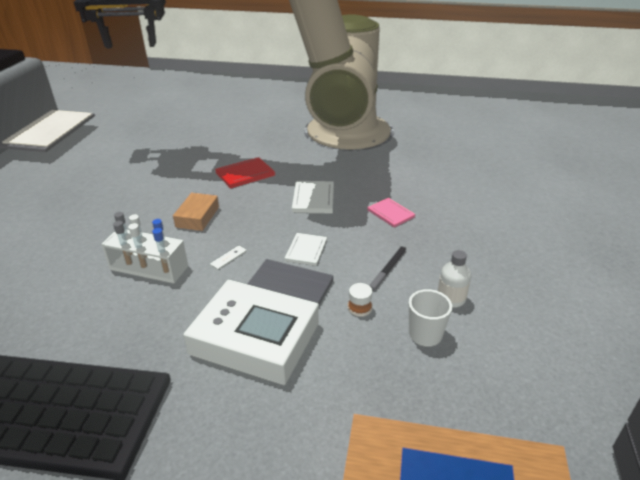

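View pics/side0.png

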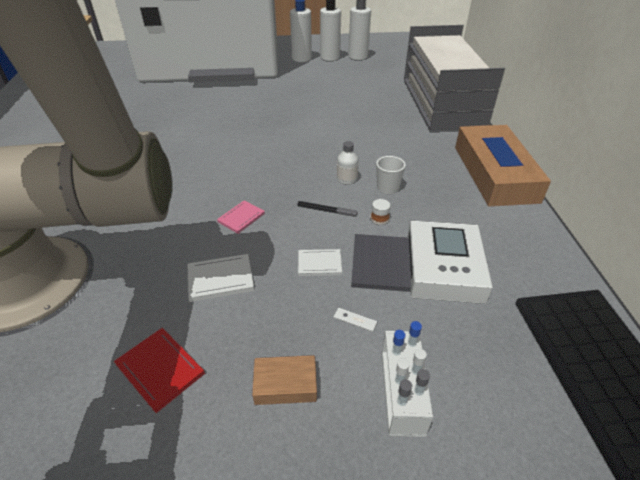

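View pics/wrist0.png

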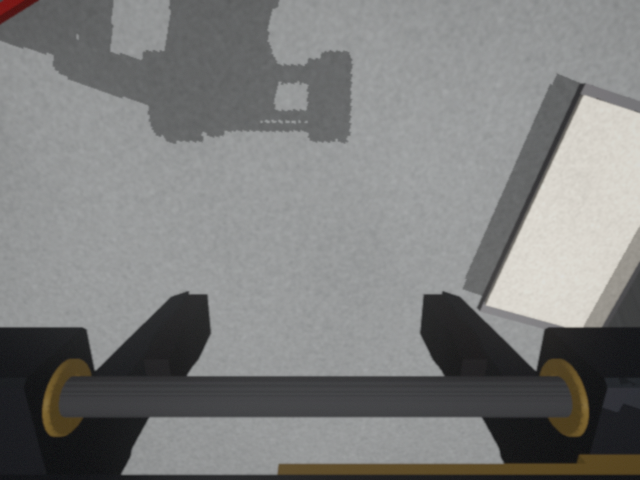

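```bash
cat > h.py <<'E'
import numpy as np,cv2
from scipy.spatial.transform import Rotation as R
from workcell import r
def cam(n):
    s=r.get_state();c=r.camera(n)
    f=240/np.tan(np.radians(c["fov_y"]/2))
    if n=="wrist":
        T=np.eye(4);T[:3,:3]=R.from_euler("xyz",s["tool_rot"]).as_matrix();T[:3,3]=s["position"]
        M=T@c["tool_from_camera"]
        Rm,o=M[:3,:3],M[:3,3]
    else: Rm,o=R.from_euler("xyz",c["rotation"]).as_matrix(),c["origin"]
    c["K"]=np.array([[f,0,c["cx"]],[0,f,c["cy"]],[0,0,1]]);c["R"]=Rm;c["o"]=np.array(o);return c
def proj(c,P):
    q=(np.atleast_2d(P)-c["o"])@c["R"]*[1,-1,-1]; q=q@c["K"].T
    return q[:,:2]/q[:,2:]
def back(c,uv,z):
    uv=np.atleast_2d(uv).astype(float)
    d=np.c_[uv,np.ones(len(uv))]@np.linalg.inv(c["K"]).T*[1,-1,-1]@c["R"].T
    return c["o"]+d*((z-c["o"][2])/d[:,2])[:,None]
def rect(c,z,x0,x1,y0,y1,s=2000):
    # image: col = (y1-y)*s, row=(x1-x)*s  (x up, y left)
    w=np.array([[x0,y0,z],[x0,y1,z],[x1,y1,z],[x1,y0,z]])
    dst=np.float32([[(y1-p[1])*s,(x1-p[0])*s] for p in w])
    H=cv2.getPerspectiveTransform(np.float32(proj(c,w)),dst)
    return cv2.warpPerspective(c["frame"],H,(int((y1-y0)*s),int((x1-x0)*s)))
E
cat > a.py <<'E'
from h import *
for n in("side","scene"):
    c=cam(n)
    for t,z in(("cassette",.008),("reader",.045)):
        for d in r.silhouettes(n,t)[:4]:
            m=d["pixels"].astype(np.uint8); 
            if m.sum()<30: continue
            k=max(cv2.findContours(m,0,1)[0],key=cv2.contourArea)
            P=back(c,k[:,0,:],z)[:,:2]
            print(n,t,round(d["p"],2),d["bbox"],[np.round(v,4) for v in cv2.minAreaRect(np.float32(P*1000))])
    cv2.imwrite(f"pics/rect_{n}.png",rect(c,.012,.2,.65,-.2,.2,1300)[...,::-1])
E
python3 a.py
```

```text
side cassette 0.98 [186.1, 255.8, 258.7, 299.9] [array([359.9939, -25.8025]), array([112.4913,  94.1952]), np.float64(8.6567)]
side cassette 0.76 [296.9, 249.2, 340.4, 277.4] [array([543.1443,  -5.0141]), array([69.3873, 80.0101]), np.float64(86.8531)]
side cassette 0.72 [218.1, 202.1, 263.4, 230.6] [array([388.6402, 140.205 ]), array([82.3741, 66.5473]), np.float64(48.021)]
side cassette 0.62 [116.9, 331.8, 205.2, 414.5] [array([ 283.7494, -204.2426]), array([ 86.1469, 120.5397]), np.float64(42.6159)]
side reader 0.9 [350.6, 217.9, 494.7, 303.1] [array([717.5933, -38.1061]), array([197.7408, 235.2681]), np.float64(79.0948)]
side reader 0.58 [371.9, 200.2, 389.5, 224.0] [array([671.7361,  90.0387]), array([79.0821, 33.7087]), np.float64(74.9879)]
scene cassette 0.7 [284.4, 233.5, 327.6, 268.6] [array([548.6686,   0.7987]), array([63.2353, 90.6389]), np.float64(86.5529)]
scene cassette 0.61 [293.2, 180.8, 331.8, 215.8] [array([365.3278, -24.5188]), array([127.0536,  86.805 ]), np.float64(9.8054)]
scene cassette 0.58 [367.0, 200.8, 416.2, 230.9] [array([397.5019, 146.0007]), array([88.6416, 68.0019]), np.float64(48.0879)]
scene reader 0.97 [186.2, 260.9, 335.3, 382.6] [array([756.8602, -19.6693]), array([174.2912, 229.321 ]), np.float64(80.9637)]
scene reader 0.23 [287.6, 232.3, 329.0, 265.6] [array([594.9061,  11.5408]), array([60.6251, 88.0716]), np.float64(88.099)]
```

```bash
cat > b.py <<'E'
from h import *
ims=[]
for n in("side","scene"):
    c=cam(n); ims.append(rect(c,.012,.46,.76,-.13,.12,1600))
cv2.imwrite("pics/rect.png",np.hstack(ims)[...,::-1]); print(ims[0].shape)
E
python3 b.py
```

```text
(480, 400, 3)
```

View pics/rect.png

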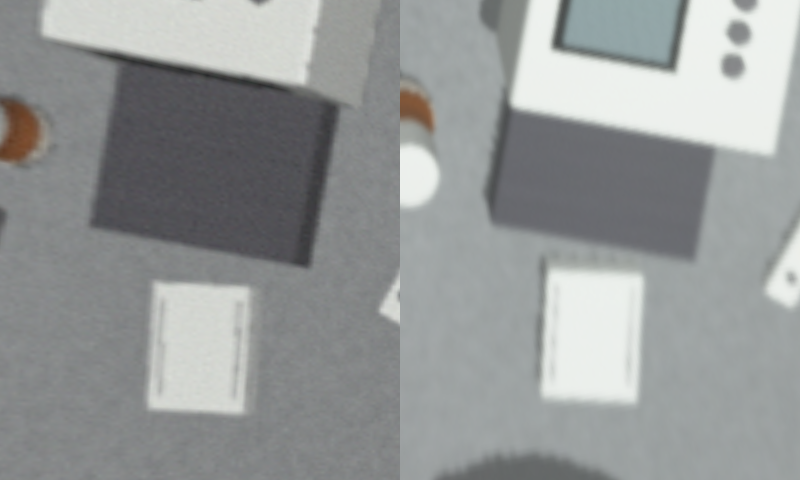

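```bash
cat > c.py <<'E'
from h import *
for n in("side","scene"):
    c=cam(n)
    for t,z in(("tube_rack",.0),("reagent_bottle",0),("specimen_cup",0),("buffer_jar",0),("marker",.006),("single_test",.005)):
        for d in r.silhouettes(n,t)[:1]:
            m=d["pixels"].astype(np.uint8)
            k=max(cv2.findContours(m,0,1)[0],key=cv2.contourArea)[:,0,:]
            h=cv2.convexHull(k)[:,0,:]
            low=h[h[:,1]>h[:,1].max()-12]
            print(n,t,round(d["p"],2),d["bbox"],np.round(back(c,low,z)[:,:2],3).tolist())
    ed=[(490,222)] 
E
python3 c.py
```

```text
side tube_rack 0.87 [379.0, 318.9, 431.5, 434.1] [[0.669, -0.324], [0.662, -0.334], [0.66, -0.335], [0.639, -0.334], [0.612, -0.33], [0.612, -0.322]]
side reagent_bottle 0.64 [336.7, 138.0, 360.5, 184.0] [[0.654, 0.273], [0.65, 0.265], [0.642, 0.254], [0.634, 0.25], [0.618, 0.252], [0.612, 0.256], [0.608, 0.264], [0.606, 0.272]]
side specimen_cup 0.67 [377.7, 156.7, 406.8, 191.1] [[0.751, 0.241], [0.742, 0.218], [0.733, 0.208], [0.725, 0.205], [0.703, 0.206], [0.695, 0.214], [0.692, 0.222]]
side buffer_jar 0.35 [334.5, 306.2, 378.1, 335.3] [[0.626, -0.139], [0.627, -0.141], [0.625, -0.149], [0.619, -0.158], [0.617, -0.16], [0.615, -0.16], [0.606, -0.155], [0.572, -0.136]]
side marker 0.65 [297.1, 206.0, 359.9, 214.8] [[0.629, 0.148], [0.633, 0.144], [0.634, 0.138], [0.633, 0.131], [0.628, 0.125], [0.618, 0.126], [0.606, 0.13], [0.521, 0.164], [0.511, 0.168], [0.509, 0.172]]
side single_test 0.67 [334.6, 307.3, 380.5, 334.2] [[0.626, -0.143], [0.627, -0.147], [0.626, -0.151], [0.619, -0.162], [0.616, -0.164], [0.613, -0.163], [0.591, -0.152]]
scene tube_rack 0.87 [105.0, 215.1, 189.1, 285.0] [[0.652, -0.204], [0.666, -0.206], [0.674, -0.208], [0.675, -0.213], [0.667, -0.286]]
scene reagent_bottle 0.97 [439.9, 249.0, 473.4, 307.0] [[0.617, 0.295], [0.624, 0.293], [0.635, 0.289], [0.64, 0.286], [0.646, 0.279], [0.648, 0.271], [0.644, 0.268]]
scene specimen_cup 0.83 [406.8, 287.4, 453.9, 348.5] [[0.719, 0.252], [0.727, 0.249], [0.732, 0.246], [0.737, 0.24], [0.74, 0.235], [0.742, 0.226], [0.741, 0.22], [0.738, 0.214], [0.727, 0.204]]
scene buffer_jar 0.75 [349.0, 284.6, 371.6, 314.9] [[0.679, 0.139], [0.684, 0.138], [0.692, 0.134], [0.695, 0.129], [0.697, 0.115], [0.694, 0.108], [0.686, 0.1]]
scene marker 0.64 [371.3, 248.2, 405.3, 289.5] [[0.628, 0.141], [0.637, 0.137], [0.637, 0.135], [0.633, 0.131], [0.625, 0.131], [0.617, 0.133]]
```

```bash
cat >> h.py <<'E'
def inc(pos,yaw,p0=None,rpy0=None,pitch=0):
    s=r.get_state()
    p0=s["position"] if p0 is None else p0; rpy0=s["tool_rot"] if rpy0 is None else rpy0
    R0=R.from_euler("xyz",rpy0); R1=R.from_euler("xyz",[np.pi,pitch,yaw])
    return np.round(R0.inv().apply(np.array(pos)-p0),4),np.round(np.degrees((R0.inv()*R1).as_rotvec()),2)
E
python3 -c "
from h import *
print(inc([.476,.004,.2],-.1745)); print(r.get_state()['width'])"
```

```text
(array([ 0.4582, -0.396 ,  0.1027]), array([ 0. ,  0. , 26.2]))
0.08844150905431572
```

Request:
play_rows([
  [0.0458,-0.0396,0.01,0,0,2.6,0.3],
  [0.0916,-0.0792,0.02,0,0,5.2,0.3],
  [0.1375,-0.1188,0.03,0,0,7.9,0.3],
  [0.1833,-0.1584,0.04,0,0,10.5,0.3],
  [0.2291,-0.198,0.05,0,0,13.1,0.3],
  [0.2749,-0.2376,0.06,0,0,15.7,0.3],
  [0.3207,-0.2772,0.07,0,0,18.3,0.3],
  [0.3666,-0.3168,0.08,0,0,21,0.3],
  [0.4124,-0.3564,0.09,0,0,23.6,0.3],
  [0.4582,-0.396,0.1027,0,0,26.2,0.3],
])

```text
time_s: 2.5
position: [0.477, 0.0059, 0.2]
tool_rot: [3.141, -0.001, -0.176]
contact_force: [0.5, -1.1, -0.1]
width: 0.0265
```

Request:
play_rows([
  [0,0,0,0,0,0,0.3],
  [0,0,0,0,0,0,0.3],
])

```text
time_s: 2.75
position: [0.4758, 0.0036, 0.2001]
tool_rot: [3.141, 0.0, -0.174]
contact_force: [-0.1, 0.1, 0.1]
width: 0.0262
```

```bash
cat > v.py <<'E'
from h import *
import sys
s=r.get_state();print(round(s["time_s"],2),s["position"].round(4),np.degrees(s["tool_rot"]).round(2),s["contact_force"].round(2),s["width"].round(4))
tag=sys.argv[1]
ims=[]
for n in sys.argv[2:]:
    c=cam(n);f=c["frame"]
    if n=="side": f=cv2.resize(f[130:350,230:500],None,fx=2,fy=2,interpolation=cv2.INTER_CUBIC)
    if n=="scene": f=cv2.resize(f[140:390,170:440],None,fx=2,fy=2,interpolation=cv2.INTER_CUBIC)
    cv2.imwrite(f"pics/{tag}_{n}.png",f[...,::-1])
E
python3 v.py p1 wrist; python3 -c "
from h import *
print(inc([.476,.004,.08],-.1745))"
```

```text
(array([ 0.0002, -0.0005,  0.1201]), array([0.01, 0.01, 0.03]))Traceback (most recent call last):
  File "v.py", line 3, in <module>
    s=r.get_state();print(round(s["time_s"],2),s["position"].round(4),np.degrees(s["tool_rot"]).round(2),s["contact_force"].round(2),s["width"].round(4))
                                                                                                                                     ^^^^^^^^^^^^^^^^
AttributeError: 'float' object has no attribute 'round'
```

```bash
sed -i 's/s\["width"\].round(4)/round(s["width"],4)/' v.py; python3 v.py p1 wrist; cat > w.py <<'E'
from h import *
c=cam("wrist")
cv2.imwrite("pics/wr.png",cv2.resize(rect(c,.01,.46,.76,-.13,.12,1600),None,fx=1.2,fy=1.2)[...,::-1])
E
python3 w.py
```

```text
2.75 [0.4758 0.0036 0.2001] [ 1.7999e+02  1.0000e-02 -9.9600e+00] [-0.08  0.12  0.15] 0.0262
```

View pics/p1_wrist.png

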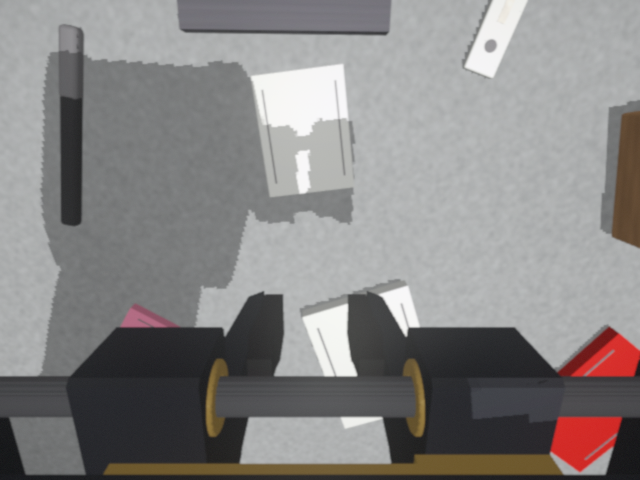

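View pics/wr.png

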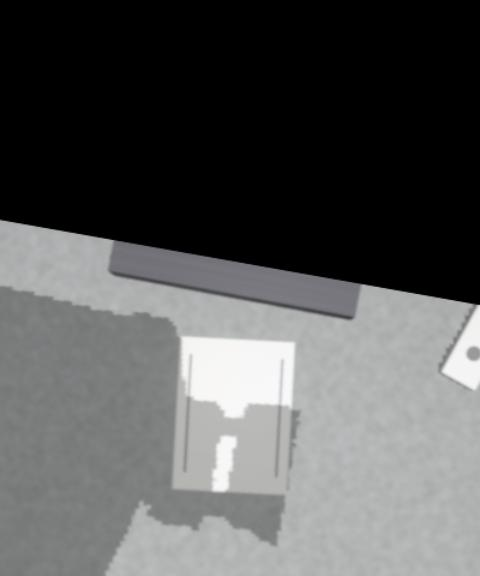

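Request:
play_rows([
  [0,0,0.04,0,0,0.4,0.3],
  [0,0,0.08,0,0,0.4,0.3],
  [0,0,0.115,0,0,0.4,0.3],
  [0,0,0.13,0,0,0.4,0.3],
  [0,0,0.135,0,0,0.4,0.3],
  [0,0,0.135,0,0,0.4,0.3],
])

```text
time_s: 3.6
position: [0.4764, 0.0036, 0.0658]
tool_rot: [3.142, -0.001, -0.182]
contact_force: [-0.0, -0.7, 0.1]
width: 0.0267
```

```bash
python3 v.py p2 side; python3 -c "
from workcell import r;print(r.tcp_to_tips)"
```

```text
3.6 [0.4764 0.0036 0.0658] [ 1.800e+02 -8.000e-02 -1.042e+01] [-0.01 -0.73  0.15] 0.0267
0.064
```

View pics/p2_side.png

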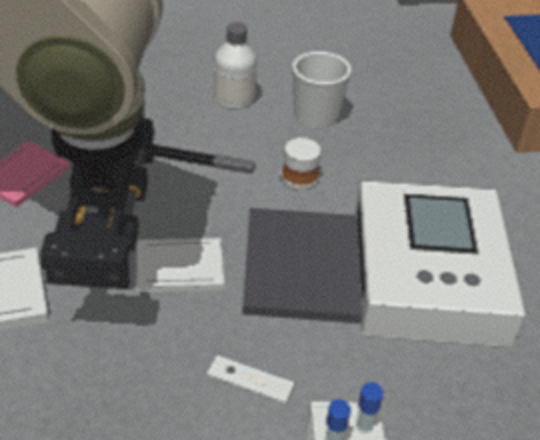

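Request:
play_rows([
  [0.008,0,0,0,0,0,0.3],
  [0.014,0,0,0,0,0,0.3],
  [0.02,0,0,0,0,0,0.3],
  [0.026,0,0,0,0,0,0.3],
  [0.032,0,0,0,0,0,0.3],
  [0.036,0,0,0,0,0,0.3],
  [0.036,0,0,0,0,0,0.3],
])

```text
time_s: 4.53
position: [0.5116, -0.0026, 0.065]
tool_rot: [3.142, -0.0, -0.182]
contact_force: [-0.8, -0.2, -0.2]
width: 0.0265
```

```bash
python3 v.py p3 side wrist
```

```text
4.53 [ 0.5116 -0.0026  0.065 ] [ 1.80e+02 -1.00e-02 -1.04e+01] [-0.76 -0.2  -0.22] 0.0265
```

View pics/p3_side.png

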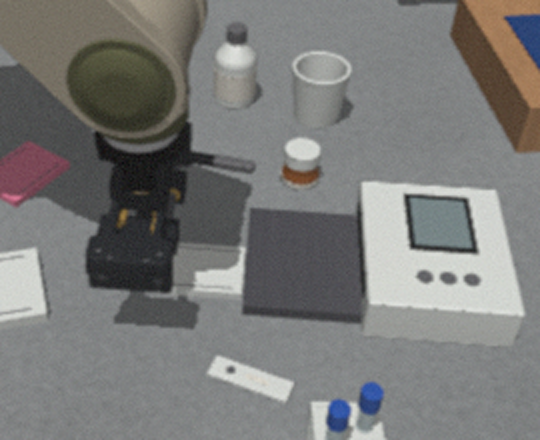

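View pics/p3_wrist.png

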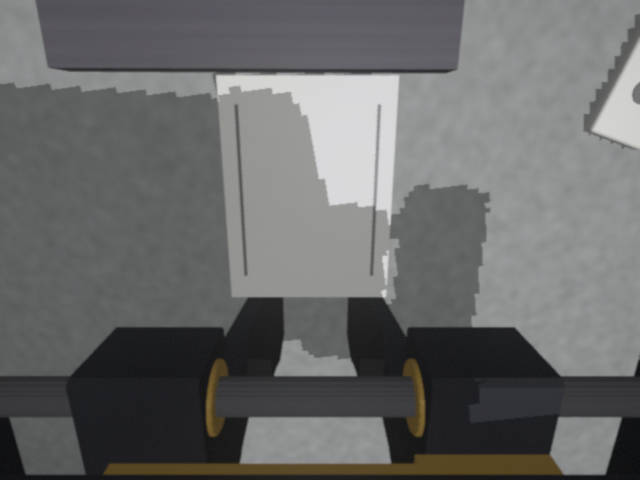

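Request:
play_rows([
  [0.001,0,0.0006,0,0,0,0.3],
  [0.002,0,0.0006,0,0,0,0.3],
  [0.003,0,0.0006,0,0,0,0.3],
  [0.003,0,0.0006,0,0,0,0.3],
])

```text
time_s: 5.12
position: [0.5138, -0.0029, 0.0644]
tool_rot: [-3.142, 0.002, -0.181]
contact_force: [-6.2, 0.4, 6.9]
width: 0.0263
```

Request:
play_rows([
  [0.001,0,0,0,0,0,0.3],
  [0.001,0,0,0,0,0,0.3],
])

```text
time_s: 5.38
position: [0.514, -0.0029, 0.0644]
tool_rot: [3.142, 0.005, -0.181]
contact_force: [-11.5, 1.3, 11.5]
width: 0.0263
```

Request:
play_rows([
  [0.001,0,0,0,0,0,0.3],
  [0.001,0,0,0,0,0,0.3],
])

```text
time_s: 5.62
position: [0.5142, -0.003, 0.0644]
tool_rot: [3.141, 0.007, -0.181]
contact_force: [-15.9, 1.6, 15.6]
width: 0.0264
```

Request:
play_rows([
  [-0.0003,0,-0.0017,0,0,0,0.3],
  [-0.0005,0,-0.0034,0,0,0,0.3],
  [-0.0006,0,-0.005,0,0,0,0.3],
  [-0.0006,0,-0.0068,0,0,0,0.3],
  [-0.0006,0,-0.0085,0,0,0,0.3],
  [-0.0005,0,-0.01,0,0,0,0.3],
  [-0.0005,0,-0.01,0,0,0,0.3],
])

```text
time_s: 6.5
position: [0.5143, -0.0029, 0.0736]
tool_rot: [-3.141, 0.005, -0.181]
contact_force: [-7.1, 1.8, 0.4]
width: 0.0265
```

```bash
python3 v.py p4 side wrist
```

```text
6.5 [ 0.5143 -0.0029  0.0736] [-179.98    0.29  -10.39] [-7.06  1.81  0.44] 0.0265
```

View pics/p4_side.png

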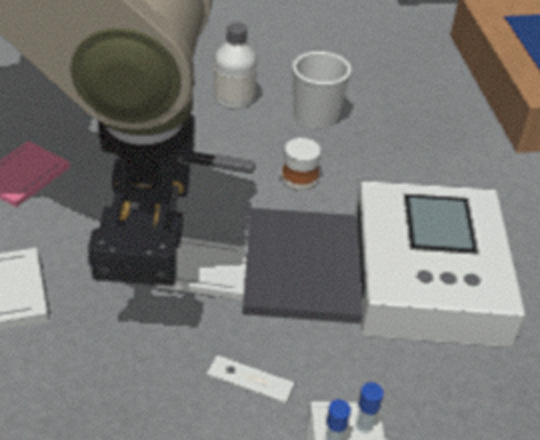

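View pics/p4_wrist.png

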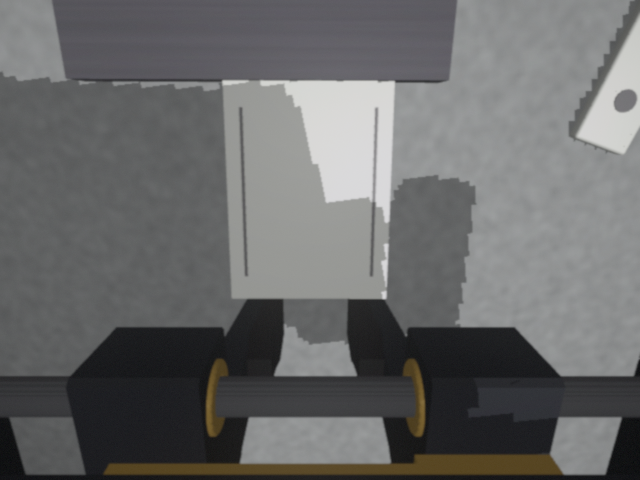

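Request:
play_rows([
  [0.0006,0,-0.0037,0,0,0,0.3],
  [0.0009,0,-0.007,0,0,0,0.3],
  [0.0014,0,-0.0104,0,0,0,0.3],
  [0.0021,0,-0.0137,0,0,0,0.3],
  [0.0028,0,-0.0169,0,0,0,0.3],
  [0.0037,0,-0.02,0,0,0,0.3],
  [0.0047,0,-0.0232,0,0,0,0.3],
  [0.0047,0,-0.0232,0,0,0,0.3],
])

```text
time_s: 7.6
position: [0.519, -0.0037, 0.0971]
tool_rot: [-3.141, 0.005, -0.181]
contact_force: [-9.1, 1.9, 2.2]
width: 0.0262
```

```bash
python3 v.py p5 side wrist
```

```text
7.6 [ 0.519  -0.0037  0.0971] [-179.99    0.29  -10.39] [-9.12  1.93  2.21] 0.0262
```

View pics/p5_side.png

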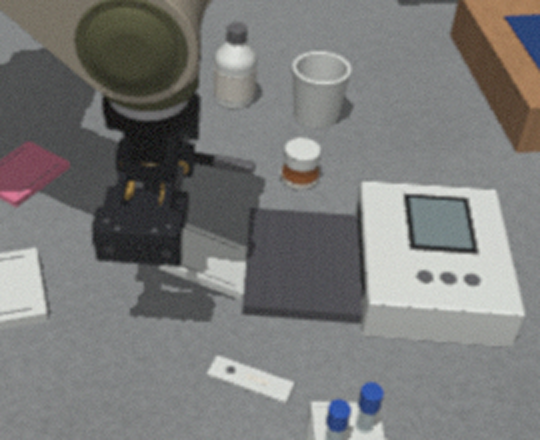

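View pics/p5_wrist.png

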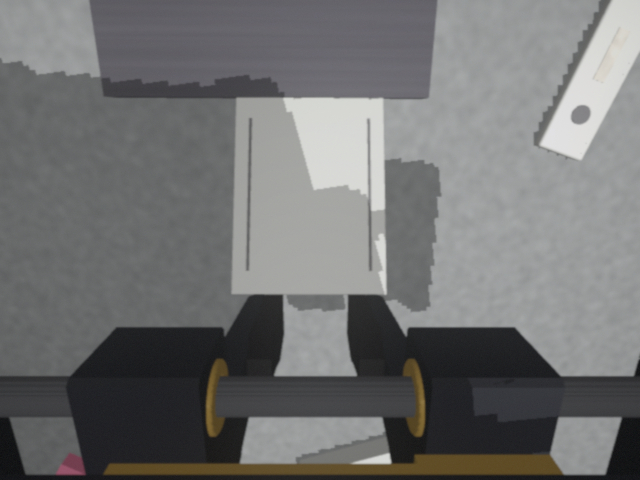

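Request:
play_rows([
  [0.0012,0,-0.003,0,0,0,0.3],
  [0.0025,0,-0.006,0,0,0,0.3],
  [0.004,0,-0.0089,0,0,0,0.3],
  [0.0056,0,-0.0117,0,0,0,0.3],
  [0.0073,0,-0.0145,0,0,0,0.3],
  [0.0092,0,-0.0171,0,0,0,0.3],
  [0.0112,0,-0.0197,0,0,0,0.3],
  [0.0133,0,-0.0222,0,0,0,0.3],
  [0.0133,0,-0.0222,0,0,0,0.3],
])

```text
time_s: 8.82
position: [0.5328, -0.0063, 0.1199]
tool_rot: [-3.141, 0.003, -0.181]
contact_force: [-8.1, 1.4, 6.6]
width: 0.0261
```

```bash
python3 v.py p6 side wrist
```

```text
8.82 [ 0.5328 -0.0063  0.1199] [-1.7999e+02  1.6000e-01 -1.0380e+01] [-8.09  1.37  6.57] 0.0261
```

View pics/p6_side.png

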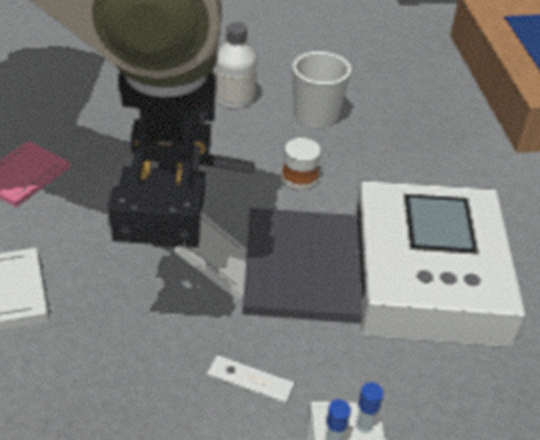

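View pics/p6_wrist.png

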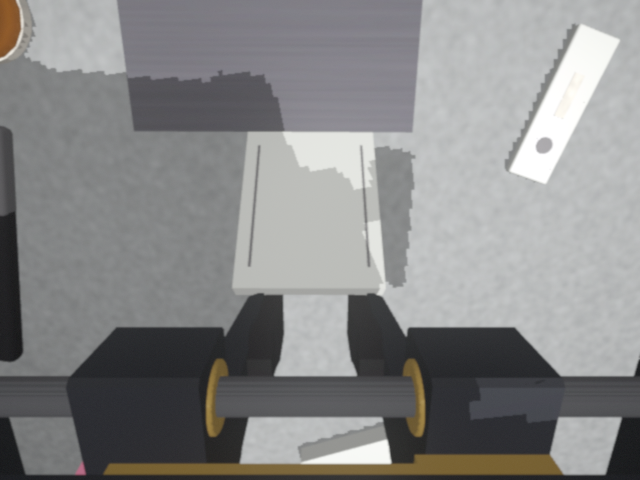

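Request:
play_rows([
  [0.0022,0,-0.0025,0,0,0,0.3],
  [0.0044,0,-0.0048,0,0,0,0.3],
  [0.0068,0,-0.007,0,0,0,0.3],
  [0.0092,0,-0.0091,0,0,0,0.3],
  [0.0118,0,-0.0111,0,0,0,0.3],
  [0.0145,0,-0.013,0,0,0,0.3],
  [0.0173,0,-0.0147,0,0,0,0.3],
  [0.0202,0,-0.0162,0,0,0,0.3],
  [0.0202,0,-0.0162,0,0,0,0.3],
])

```text
time_s: 10.05
position: [0.5538, -0.0103, 0.1363]
tool_rot: [-3.142, -0.001, -0.182]
contact_force: [-2.4, -0.2, 5.6]
width: 0.0265
```

```bash
python3 v.py p7 side wrist
```

```text
10.05 [ 0.5538 -0.0103  0.1363] [-1.80e+02 -4.00e-02 -1.04e+01] [-2.44 -0.19  5.63] 0.0265
```

View pics/p7_side.png

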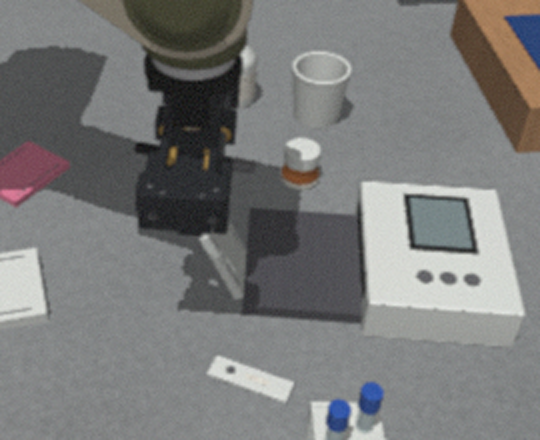

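View pics/p7_wrist.png

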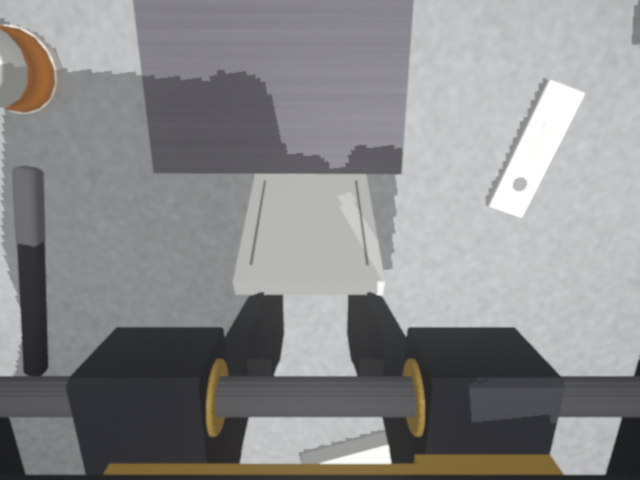

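Request:
play_rows([
  [0.003,0,-0.0015,0,0,0,0.3],
  [0.006,0,-0.0028,0,0,0,0.3],
  [0.0092,0,-0.004,0,0,0,0.3],
  [0.0124,0,-0.005,0,0,0,0.3],
  [0.0157,0,-0.0058,0,0,0,0.3],
  [0.019,0,-0.0065,0,0,0,0.3],
  [0.0223,0,-0.0071,0,0,0,0.3],
  [0.0223,0,-0.0071,0,0,0,0.3],
])

```text
time_s: 11.15
position: [0.5755, -0.0143, 0.1431]
tool_rot: [-3.142, -0.0, -0.181]
contact_force: [0.1, 0.3, 2.6]
width: 0.0261
```

```bash
python3 v.py p8 side wrist
```

```text
11.15 [ 0.5755 -0.0143  0.1431] [-1.80e+02 -1.00e-02 -1.04e+01] [0.12 0.31 2.65] 0.0261
```

View pics/p8_side.png

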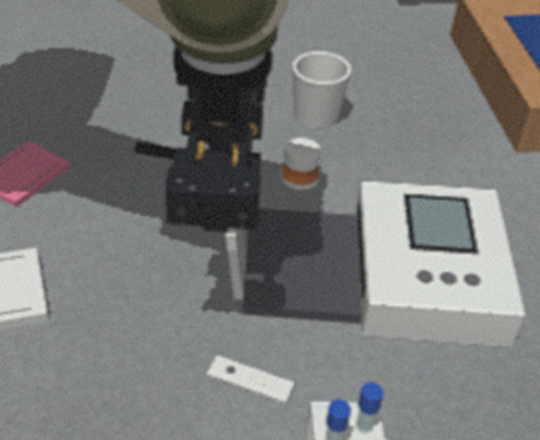

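View pics/p8_wrist.png

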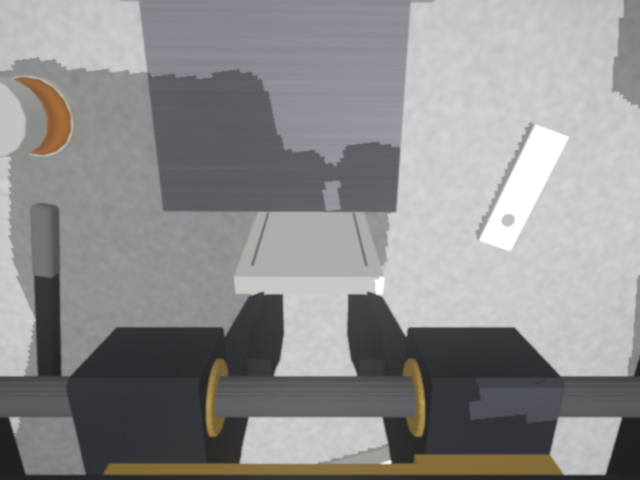

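Request:
play_rows([
  [0.0017,0,-0.0003,0,0,0,0.3],
  [0.0034,0,-0.0005,0,0,0,0.3],
  [0.0055,0,-0.0007,0,0,0,0.3],
  [0.0075,0,-0.0008,0,0,0,0.3],
  [0.0085,0,-0.0008,0,0,0,0.3],
  [0.0085,0,-0.0008,0,0,0,0.3],
])

```text
time_s: 12.0
position: [0.5837, -0.0158, 0.1439]
tool_rot: [-3.142, -0.0, -0.181]
contact_force: [0.1, -0.3, 2.0]
width: 0.0264
```

```bash
python3 v.py p9 side wrist
```

```text
12.0 [ 0.5837 -0.0158  0.1439] [-180.    -0.   -10.4] [ 0.13 -0.27  2.02] 0.0264
```

View pics/p9_side.png

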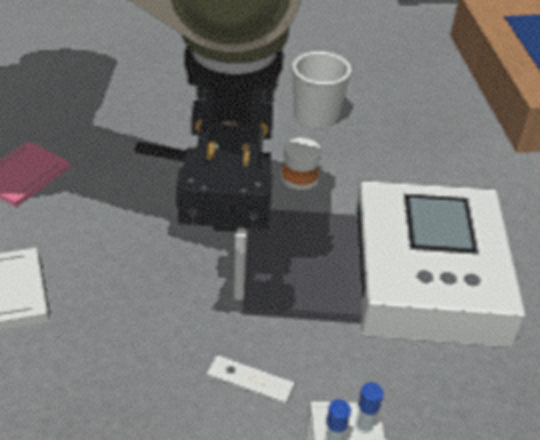

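View pics/p9_wrist.png

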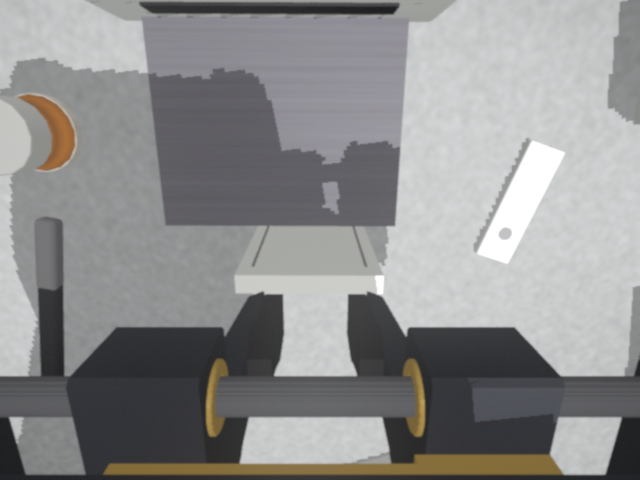

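Request:
play_rows([
  [0,0,-0.002,0,0,0,0.3],
  [0,0,-0.006,0,0,0,0.3],
  [0,0,-0.01,0,0,0,0.3],
  [-0.006,0,-0.01,0,0,0,0.3],
  [-0.016,0,-0.01,0,0,0,0.3],
  [-0.02,0,-0.01,0,0,0,0.3],
])

```text
time_s: 12.85
position: [0.5632, -0.012, 0.1539]
tool_rot: [-3.142, 0.001, -0.181]
contact_force: [1.3, 0.0, -0.1]
width: 0.0263
```

```bash
python3 v.py p10 side wrist
```

```text
12.85 [ 0.5632 -0.012   0.1539] [-1.800e+02  4.000e-02 -1.039e+01] [ 1.32  0.01 -0.09] 0.0263
```

View pics/p10_side.png

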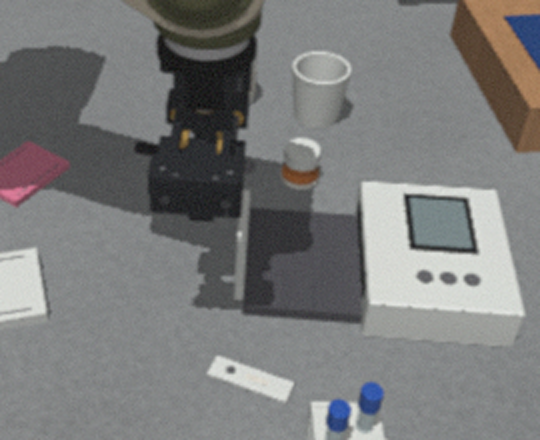

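View pics/p10_wrist.png

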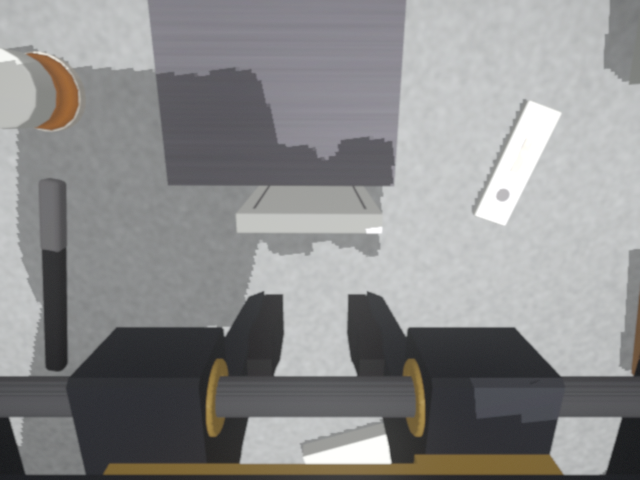

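Request:
play_rows([
  [0,0,0.015,0,0,0,0.3],
  [0,0,0.03,0,0,0,0.3],
  [0.004,0,0.035,0,0,0,0.3],
  [0.01,0,0.035,0,0,0,0.3],
  [0.016,0,0.035,0,0,0,0.3],
  [0.019,0,0.035,0,0,0,0.3],
  [0.021,0,0.035,0,0,0,0.3],
  [0.023,0,0.035,0,0,0,0.3],
  [0.025,0,0.035,0,0,0,0.3],
])

```text
time_s: 14.08
position: [0.5887, -0.0167, 0.119]
tool_rot: [-3.142, -0.0, -0.181]
contact_force: [0.8, 0.5, 0.1]
width: 0.026
```

```bash
python3 v.py p11 side wrist
```

```text
14.07 [ 0.5887 -0.0167  0.119 ] [-180.    -0.   -10.4] [0.78 0.54 0.12] 0.026
```

View pics/p11_side.png

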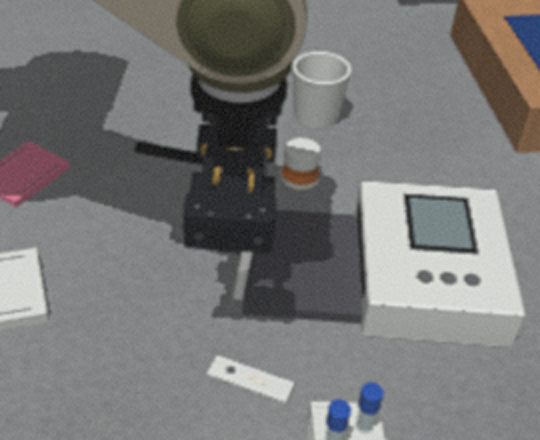

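Request:
play_rows([
  [0.0015,0,0,0,0,0,0.3],
  [0.003,0,0,0,0,0,0.3],
  [0.0045,0,0,0,0,0,0.3],
  [0.006,0,0,0,0,0,0.3],
  [0.007,0,0,0,0,0,0.3],
  [0.007,0,0,0,0,0,0.3],
  [0.007,0,0,0,0,0,0.3],
])

```text
time_s: 15.05
position: [0.5955, -0.018, 0.1189]
tool_rot: [3.142, -0.0, -0.181]
contact_force: [-0.8, 0.2, 0.7]
width: 0.0262
```

```bash
python3 v.py p12 side wrist
```

```text
15.05 [ 0.5955 -0.018   0.1189] [180.   -0.  -10.4] [-0.79  0.22  0.69] 0.0262
```

View pics/p12_side.png

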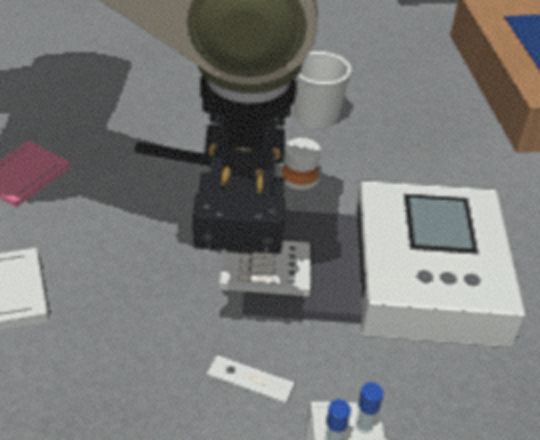

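View pics/p12_wrist.png

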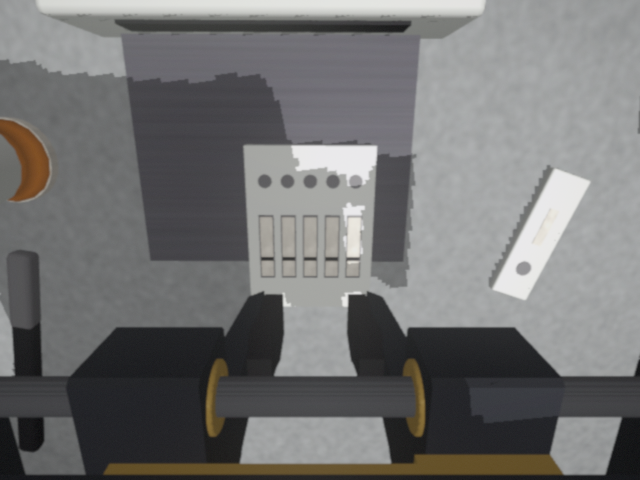

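Request:
play_rows([
  [-0.012,0,-0.003,0,0,0,0.3],
  [-0.026,0,-0.003,0,0,0,0.3],
  [-0.038,0,0,0,0,0,0.3],
  [-0.038,0,0.015,0,0,0,0.3],
  [-0.038,0,0.03,0,0,0,0.3],
  [-0.038,0,0.04,0,0,0,0.3],
  [-0.038,0,0.04,0,0,0,0.3],
])

```text
time_s: 16.02
position: [0.5579, -0.0111, 0.0778]
tool_rot: [-3.141, 0.002, -0.182]
contact_force: [-0.1, -0.8, -0.6]
width: 0.0264
```

```bash
python3 v.py p13 side wrist
```

```text
16.02 [ 0.5579 -0.0111  0.0778] [-1.7999e+02  1.0000e-01 -1.0400e+01] [-0.08 -0.75 -0.56] 0.0264
```

View pics/p13_side.png

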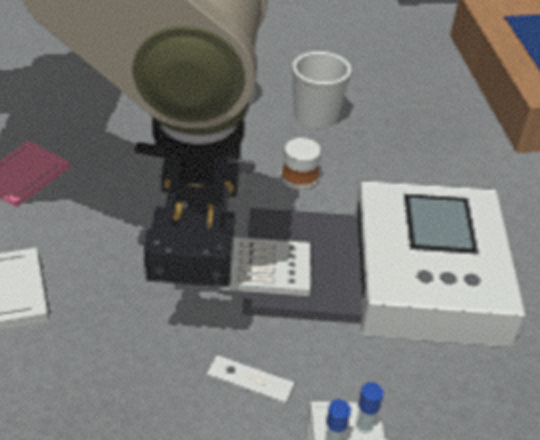

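View pics/p13_wrist.png

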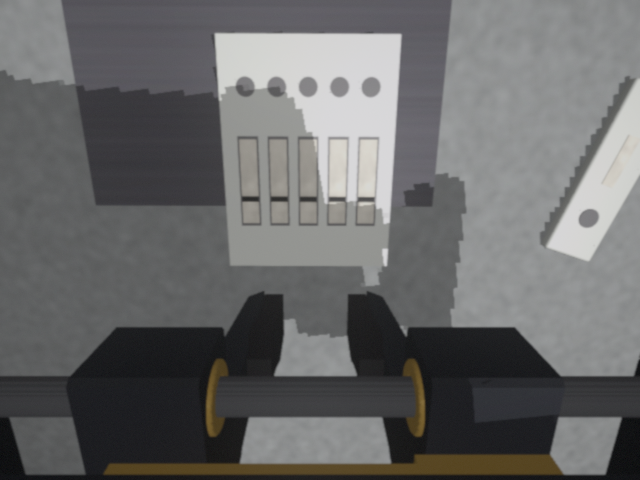

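Request:
play_rows([
  [0.006,0,-0.0005,0,0,0,0.3],
  [0.011,0,-0.0005,0,0,0,0.3],
  [0.016,0,-0.0005,0,0,0,0.3],
  [0.021,0,-0.0005,0,0,0,0.3],
  [0.026,0,-0.0005,0,0,0,0.3],
  [0.031,0,-0.0005,0,0,0,0.3],
  [0.036,0,-0.0005,0,0,0,0.3],
  [0.041,0,-0.0005,0,0,0,0.3],
  [0.046,0,-0.0005,0,0,0,0.3],
  [0.05,0,-0.0005,0,0,0,0.3],
])

```text
time_s: 17.38
position: [0.6076, -0.0202, 0.0794]
tool_rot: [-3.142, 0.0, -0.181]
contact_force: [-0.8, 0.6, 0.0]
width: 0.0264
```

```bash
python3 v.py p14 side wrist
```

```text
17.38 [ 0.6076 -0.0202  0.0794] [-180.     0.   -10.4] [-0.8   0.59  0.04] 0.0264
```

View pics/p14_side.png

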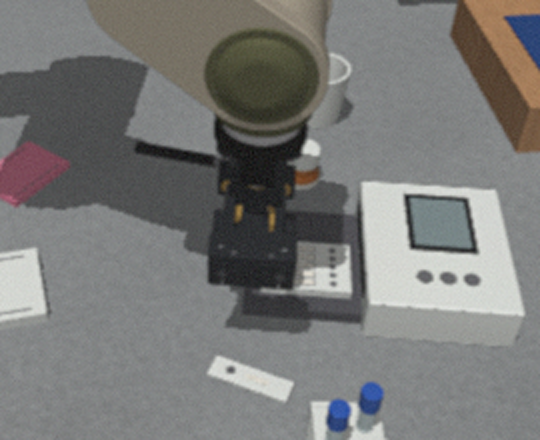

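View pics/p14_wrist.png

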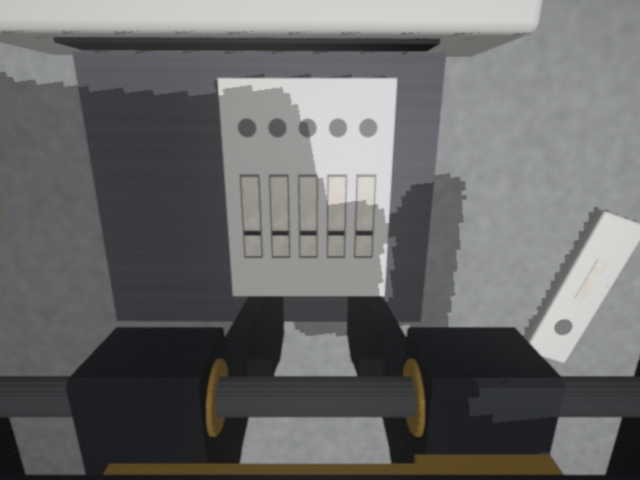

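Request:
play_rows([
  [0.003,0,0,0,0,0,0.3],
  [0.006,0,0,0,0,0,0.3],
  [0.008,0,0,0,0,0,0.3],
  [0.009,0,0,0,0,0,0.3],
  [0.01,0,0,0,0,0,0.3],
])

```text
time_s: 18.1
position: [0.617, -0.0219, 0.0794]
tool_rot: [-3.142, 0.001, -0.181]
contact_force: [-4.3, 1.4, 2.1]
width: 0.0265
```

Request:
play_rows([
  [0.0007,0,0,0,0,0,0.3],
  [0.0012,0,0,0,0,0,0.3],
])

```text
time_s: 18.35
position: [0.6174, -0.0219, 0.0793]
tool_rot: [3.142, 0.004, -0.181]
contact_force: [-9.0, 1.8, 5.8]
width: 0.0263
```

Force is rising against the wall. I'll look before backing off.

```bash
python3 v.py p15 side wrist
```

```text
18.35 [ 0.6174 -0.0219  0.0793] [180.     0.2  -10.39] [-9.    1.76  5.84] 0.0263
```

View pics/p15_wrist.png

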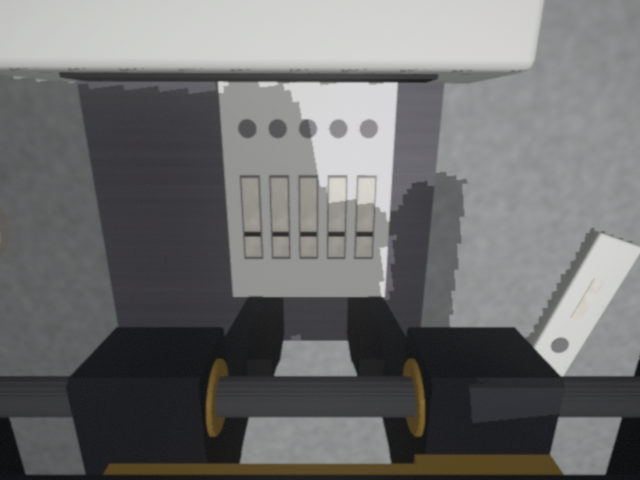

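Request:
play_rows([
  [0.001,0,0,0,0,0,0.3],
  [0.001,0,0,0,0,0,0.3],
])

```text
time_s: 18.7
position: [0.6176, -0.0219, 0.0792]
tool_rot: [3.141, 0.006, -0.181]
contact_force: [-12.9, 0.7, 8.5]
width: 0.0263
```

Request:
play_rows([
  [-0.0015,0,0,0,0,0,0.3],
  [-0.003,0,0,0,0,0,0.3],
  [-0.006,0,0,0,0,0,0.3],
  [-0.015,0,0,0,0,0,0.3],
  [-0.03,0,-0.005,0,0,0,0.3],
  [-0.045,0,-0.03,0,0,0,0.3],
  [-0.06,0,-0.07,0,0,0,0.3],
  [-0.08,0,-0.11,0,0,0,0.3],
  [-0.1,0,-0.12,0,0,0,0.3],
  [-0.1,0,-0.12,0,0,0,0.3],
])

```text
time_s: 19.95
position: [0.5203, -0.0041, 0.2002]
tool_rot: [3.142, -0.001, -0.181]
contact_force: [-1.0, 0.2, 0.8]
width: 0.0266
```

```bash
python3 v.py p16 side wrist scene; python3 w.py
```

```text
19.95 [ 0.5203 -0.0041  0.2002] [ 1.7999e+02 -8.0000e-02 -1.0390e+01] [-0.98  0.15  0.79] 0.0266
```

View pics/p16_side.png

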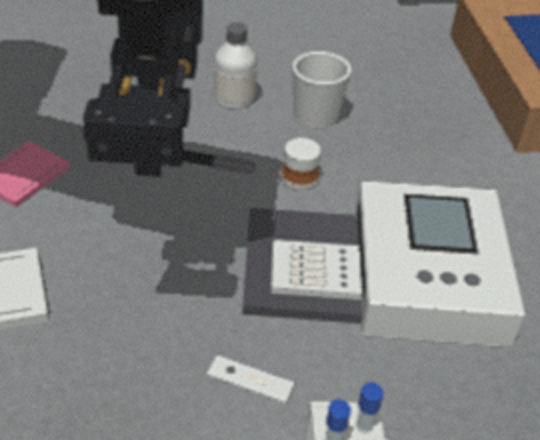

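View pics/p16_wrist.png

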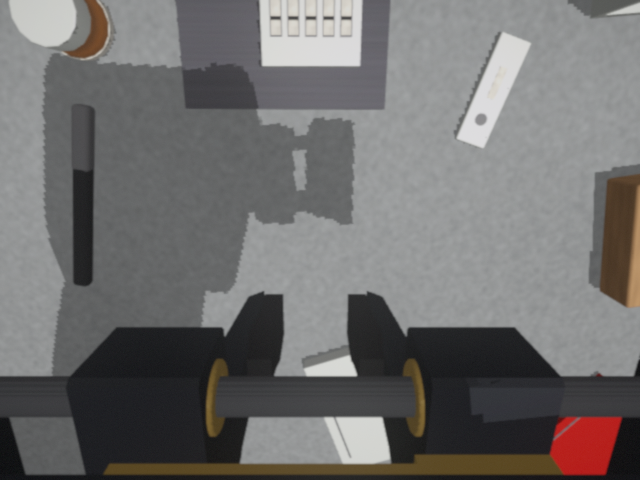

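View pics/p16_scene.png

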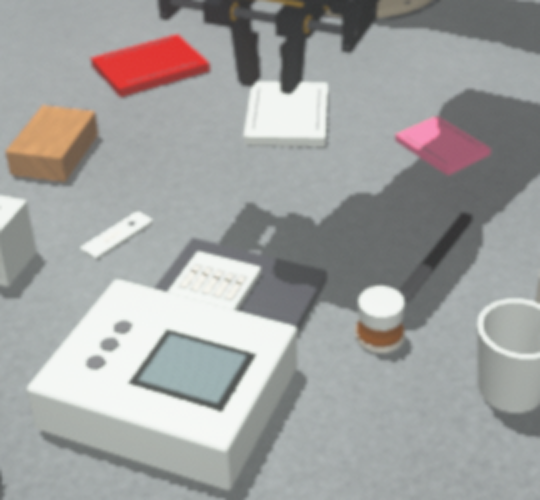

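```bash
python3 -c "
from workcell import r;print(r.job_done(), r.get_state()['time_s'])"
```

```text
the job is handed in; nothing more can be done
the job is handed in; nothing more can be done
```

The cassette is flipped and fully home on the reader's shelf, windows up. I handed the job in at about 20 s, inside the 61 s limit.

I pushed it square against the step with two spread fingertips. I then lifted its trailing end along an arc by pushing until it stood upright, tipped it over the step edge, and pushed it to the stop wall. It was never gripped.

**Last checks:**
- **Home:** the push force rose to about 13 N against the wall. After the hand withdrew, the gap from the cassette's lead end to the step measured about 25 mm. That is what an 80 mm cassette leaves on the 105 mm shelf.
- **Square and flat:** the lead end ran parallel to the step in the last wrist picture, and the cassette lay flat on the shelf in the side view. It sits about 10 mm to the right of the shelf's middle.
- **Bystanders:** in the last pictures, all of those in view stood where they started.
- **Hand:** it was clear, with the tool at z = 0.20 m and the force reading near zero.

The largest forces I saw between moves were about 16 N horizontal and 16 N vertical, while pressing the cassette to the step. No check failed or disagreed, and the hand-in reported no verdict.

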